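# Fetch the boxed-in control unit for preheating

## Robot

A 6-joint arm with a two-finger parallel gripper is mounted at the origin on the work surface. World frame = base frame: x ahead of the robot, y to its left, z up, the work surface at z = 0. Lengths are in m, angles in rad, forces in N, time in s.
With the tool pointing down it reaches from about 0.35 to 0.725 m from the base axis. Payload 6 kg.
Tool frame: the origin (TCP) lies midway between the tips of the shut fingers; the grasp point (between the pads) lies 19 mm behind it; y points along the fingers, z is the direction in which the jaws open and shut, and the axes are right-handed (so a half turn about y gives the same grasp; the last joint's range is limited). The gripper opens to 85 mm and grips with 20 to 120 N. Pads are 22 mm wide; open, the fingers measure 114 mm over their backs; the gripper's body (76 mm by 85 mm) begins 54 mm behind the grasp point. The pads swing forward as they close: fully open they stand 13 mm farther back than shut.
Start: joints at [-0.971, 0.04, 0.085, 0, -1.615, -0.334], TCP at [0.158, -0.579, 0.231] pointing down, gripper open.
Joint ranges: [-2.56, 2.56], [-1.29, 2.01], [-1.08, 1.49], [-3.29, 1.98], [-2.81, -0.18], [-2.99, 2.99]. Speed limits (rad/s): [2.57, 2.57, 3.01, 3.14, 3.14, 3.14].

## Interface

Orientations are given as a unit quaternion [x, y, z, w].
In Python, from rig import robot, eyes gives the robot as it stands. The module is installed in compiled form; this text tells all that it offers.
- The arm moves only by the shell command python3 -m creep 'ROWS' [FORCE]. ROWS is JSON, a list that holds one entry, the list of rows, each a list of 5 numbers: the shift along the tool's x, y, z in m, then the turn about the tool's y in rad, then the finger opening in m, from 0 to 0.0854. A call has 1 to 20 rows; each row is the pose to reach, as a shift and turn from the pose measured when the call began, along the tool's axes at that moment; what a row does not reach only later rows make up. A row lasts 1/8 s, in which the tool goes at most 62.5 mm and 10.7 degrees, less where a joint would pass 70% of its speed; a pose out of reach is approached as far as the arm can. A call with a gripper value outside its range is refused whole. The fingers move at their own pace and stop on an object; FORCE is the grip in N (left out, the last holds). Time passes only in rows, so rows that repeat a pose let the fingers close. It gives the time, the measured TCP pose, the force and the opening at its end, in the units of the state.
- robot.read_state(): the state, without advancing time (a new reading comes with each control period).
- eyes.snapshot(name): name is "scene" or "top"; returns a dict with "pixels" (400x640x3 uint8, red, green, blue), "range_z" (400x640 float32, m along the optical axis (not along the pixel's ray), 0 where there is no reading), "fx", "fy", "cx", "cy" (pixels), "k1" (the pictures are not rectified: a ray, as slopes to the right and down, at radius r is drawn at 1 + k1 r^2 times it, then the intrinsics apply), "T" (4x4, takes a point from camera to world coordinates). Camera axes: x right, y up, looking along -z (the intrinsics and any distortion apply to the point x, -y, -z); pixel columns grow to the right and rows downward; lengths in m; the calibration is good to about 2 mm. A picture is of the moment at which its call begins.
- robot.close_job(): hands the job in, once; it reports no verdict.
The state is a dict: "time_s": time; "joint_pos": joint angles; "qd": joint speeds; "tau": joint torques, N m; "eef_pos": TCP position; "tcp_rot": TCP orientation; "force": force on the tool from outside, world axes, zero at the start; "wrist_torque": the same for the moment, N m; "opening": finger opening in m.
Only numpy, scipy, OpenCV 4.12 (cv2) and the standard library are available. Lean on these libraries where they do the work, as an engineer would, in place of code of your own. Each camera call takes 0.05 s, during which the arm holds its last target. There are 200 camera calls.

## Task

The silver-framed control unit in the grey tray is boxed in between two tall adapter boxes. First park the blue box on the blue mat and the orange box on the orange mat, leaving the unit in its place; then lay the unit on the steel plate of the black preheater, between its two rails and lined up with them; and only then return each adapter box, upright and square, to the very place in the tray it came from. Set everything down gently, let go of it, do not tip the boxes over, and leave the rusty unit, the multimeter and the solder spool alone.

Things in the scene. Friction and masses are not known exactly. Their poses are not given: they have to be found in the camera images.
- unit: loose control unit: silver frame, green board, black connector block at its +y end; 62 (x) x 112 (y) mm, frame 26 high, 32 over the connector, 0.2-0.4 kg. Origin: centre of underside, z up. In the middle of the tray, its x along the tray's x, about 10 mm from the box on either side. Grip across x, on the long sides. May lie on the preheater either way round
- blue_box: loose black adapter box with top in blue and blue side bands, standing upright, 40 (its x) x 90 (its y) x 85 mm high, plain flat sides, 0.2 to 0.35 kg. Origin: centre of its underside; z up. At the start it stands in an end bay of the grey rack tray, its x along the tray's x, its centre about 61 mm along x from the tray's centre
- orange_box: loose black adapter box with top in orange and orange side bands, standing upright, 40 (its x) x 90 (its y) x 85 mm high, plain flat sides, 0.2 to 0.35 kg. Origin: centre of its underside; z up. At the start it stands in an end bay of the grey rack tray, its x along the tray's x, its centre about 61 mm along x from the tray's centre
- rack: fixed grey tray, 200 (x) x 144 (y) mm, floor 6 mm thick; origin: centre of its underside, so things stand 6 mm above it. Open at both x ends; along each y edge a steel lip 6 mm wide, 16 mm high above the bench, inner faces at y = +-66 mm. The two boxes and the unit stand in a row along its x. Bays are not marked
- blue_pad: fixed blue mat on the bench, 90 (x) x 130 (y) x 3 mm thick: the waiting place of the blue box. Origin: centre of its underside, top 3 mm above it
- orange_pad: fixed orange mat on the bench, 90 (x) x 130 (y) x 3 mm thick: the waiting place of the orange box. Origin: centre of its underside, top 3 mm above it
- preheater: fixed black preheater, 200 (x) x 180 (y) x 50 mm; origin: centre of its underside. Centred on top a steel plate 90 (x) x 128 (y) mm, upper face 56 mm above the origin. Aluminium rails along x at the plate's y ends, 120 mm long, inner faces at y = +-66 mm, tops 68 mm above the origin. The unit goes on the plate's centre, its y along the preheater's y
- rusty_unit: loose control unit like the silver one, 62 x 112 x 32 mm, but with a rusty brown frame. Origin: centre of its underside. Bystander: leave it where it is
- multimeter: loose turquoise multimeter, 80 x 155 x 37 mm, lying on its back. Origin: centre of its underside. Bystander: leave it where it is
- solder_spool: loose silver solder spool, diameter 56, height 44 mm. Origin: centre of its underside. Bystander: leave it where it is
Not all that is in view belongs to the job. Leave any pink look-alike of the orange_box alone. What is shaped like the unit but yellow is not meant.

How it is judged:
By the outcome, as a careful person would: the job done as asked, in the order asked, and still so for the second after the job is handed in, with the robot touching nothing.
It also fails if it takes over 144 s, if anything falls off the work surface, if the arm or the gripper's body presses on something with over 40 N, if the wrist force passes 120 N, or if a joint passes its speed limit or range.

## Working session

There is one attempt and no reset: what is moved stays moved. The work goes in short steps, Python scripts to look and compute and a shell command to move; the robot and the scene stay as the last step left them, time stands still between calls to the robot, and variables do not carry over. Pictures are saved under pics/ and viewed, about 12 in all and at most 16, crops included, and the job is handed in when it is done.

```bash
mkdir -p pics; cat > h.py <<'E'
import numpy as np, cv2
from rig import robot, eyes
from scipy.spatial.transform import Rotation as R
def snap(n,name=None):
    s=eyes.snapshot(n)
    if name: cv2.imwrite(f'pics/{name}.png',s['pixels'][:,:,::-1])
    np.savez(f'last_{n}.npz',**s); return s
def cloud(s):
    v,u=np.mgrid[0:400,0:640]
    K=np.array([[s['fx'],0,s['cx']],[0,s['fy'],s['cy']],[0,0,1.]])
    p=cv2.undistortPoints(np.stack([u,v],-1).reshape(-1,1,2).astype(np.float64),K,np.array([float(s['k1']),0,0,0])).reshape(400,640,2)
    d=s['range_z']; P=np.stack([p[...,0]*d,-p[...,1]*d,-d,np.ones_like(d)],-1)@np.array(s['T']).T
    P[d==0]=np.nan; return P[...,:3]
def crop(s,name,u0,v0,u1,v1,k):
    c=s['pixels'][v0:v1,u0:u1,::-1]; cv2.imwrite(f'pics/{name}.png',cv2.resize(c,None,fx=k,fy=k,interpolation=cv2.INTER_CUBIC))
E
python3 - <<'E'
from h import *
a=snap('top','top0');b=snap('scene','scene0')
print(a['T'],b['T'],a['k1'],a['fx']);s=robot.read_state();print(s)
print(R.from_quat(s['tcp_rot']).as_matrix())
E
```

```text
[[-2.48478713e-02  9.92277768e-01 -1.21521255e-01  3.67799241e-01]
 [-9.99690880e-01 -2.45598877e-02  3.86730547e-03  1.12234676e-01]
 [ 8.52892878e-04  1.21579784e-01  9.92581296e-01  1.46174203e+00]
 [ 0.00000000e+00  0.00000000e+00  0.00000000e+00  1.00000000e+00]] [[-0.49431958 -0.54357582  0.67836088  1.42617722]
 [ 0.86921283 -0.29936348  0.39351056  0.6165395 ]
 [-0.01082636  0.78415995  0.62046431  0.81956069]
 [ 0.          0.          0.          1.        ]] -0.08935924323961546 516.19157458229
{'time_s': 0.1, 'joint_pos': array([-9.71244373e-01,  4.07826573e-02,  8.39290992e-02, -3.79232150e-04,
       -1.61550292e+00, -3.33718432e-01]), 'qd': array([-2.34675694e-03, -7.01023678e-04,  1.69051500e-03,  2.07505153e-03,
       -2.88346243e-05, -2.02614583e-04]), 'tau': array([-4.33095993e-03, -3.69343615e+01,  3.48285091e+01,  6.95165589e+00,
       -4.43276338e-03, -1.35898341e-05]), 'eef_pos': array([ 0.15762737, -0.57862801,  0.23037705]), 'tcp_rot': array([-0.7003159 , -0.09358713,  0.09384418,  0.70142167]), 'force': array([ 1.04670652,  0.04545298, -0.4436342 ]), 'wrist_torque': array([0.0042118 , 0.0156469 , 0.04254971]), 'opening': 0.08520977251430852}
[[ 9.64869440e-01 -5.67576665e-04 -2.62729217e-01]
 [ 2.62729785e-01  1.50182369e-03  9.64868283e-01]
 [-1.53063761e-04 -9.99998711e-01  1.59818308e-03]]
```

View pics/top0.png

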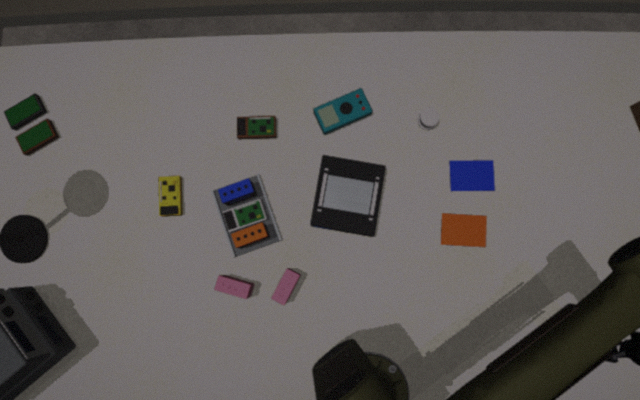

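View pics/scene0.png

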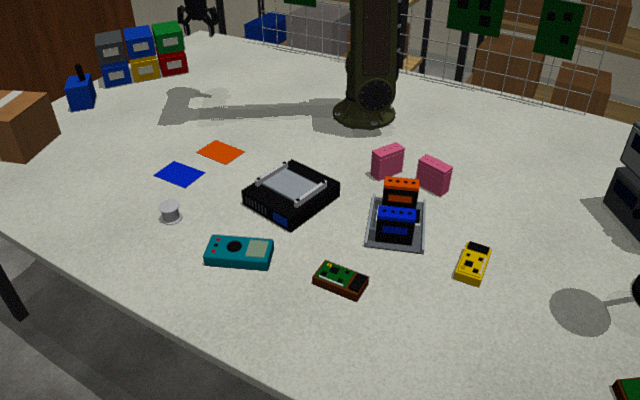

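The top view shows:
- Tray at (247,215), with the blue box (238,190), silver unit (243,215) and orange box (250,235).
- Preheater (348,195), blue mat (472,175) and orange mat (464,230).
- Bystanders: rusty unit (257,127), multimeter (343,111), spool (429,120).
- Look-alikes: yellow unit (171,196) and pink boxes (233,287) and (286,286).

Only the objects in the tray fit the description. Next I'll measure them and check with a crop.

```bash
cat >> h.py <<'E'
def rect(P,m):
    q=P[m][:,:2]*1000
    r=cv2.minAreaRect(q.astype(np.float32)); (c,(w,h),a)=r
    if w>h: w,h,a=h,w,a-90   # long axis = h ; direction of short axis = a
    a=(a+90)%180-90
    return np.round([*c,w,h,a],1), np.round(np.nanmedian(P[m][:,2])*1000,1), int(m.sum())
def comp(m,u,v,r=6):
    n,l=cv2.connectedComponents(m.astype(np.uint8)); w=l[v-r:v+r+1,u-r:u+r+1]; w=w[w>0]
    return l==np.bincount(w).argmax()
E
python3 - <<'E'
from h import *
s=dict(np.load('last_top.npz')); P=cloud(s); z=P[...,2]
hsv=cv2.cvtColor(s['pixels'],cv2.COLOR_RGB2HSV)
for n,(u,v),lo,hi in [('blue',(238,190),.08,.105),('orange',(250,235),.08,.105),('unit',(246,215),.026,.05),('rackall',(275,235),.003,.2),('plate',(348,195),.052,.0615),('preh',(320,220),.045,.08)]:
    m=comp((z>lo)&(z<hi),u,v); print(n,*rect(P,m))
for n,(u,v),c in [('bluemat',(472,175),(110,130)),('orgmat',(464,230),(5,20)),('bluetop',(238,190),(110,130)),('orgtop',(250,235),(5,20))]:
    m=comp((hsv[...,0]>=c[0])&(hsv[...,0]<=c[1])&(hsv[...,1]>150)&(hsv[...,2]>60)&(z>-.02),u,v); print(n,*rect(P,m))
crop(s,'c1',195,155,405,315,3.8)
np.set_printoptions(suppress=True,linewidth=150)
for u,v in [(300,350),(200,300),(260,178),(280,239),(216,190)]: print(u,v,np.round(P[v,u]*1000,1))
E
```

```text
blue [564.9 344.6  41.6  88.3  19.4] 90.8 501
orange [445.  309.4  41.3  88.4  20.5] 91.0 511
unit [503.7 329.7  63.3 109.7  18.6] 34.6 867
rackall [510.9 325.9 182.1 228.  -67.9] 33.1 3530
plate [535.1  44.  132.4 152.9  78.6] 55.9 1521
preh [551.   40.9 179.9 200.5  78.7] 52.5 4529
bluemat [ 603.6 -321.9   86.5  127.3   -1.4] 3.1 1240
orgmat [ 447.6 -288.1   86.6  127.5   -5.1] 2.6 1324
bluetop [564.  344.1  38.2  88.3  18.6] 91.0 444
orgtop [442.3 315.   40.2 101.3  19.2] 90.9 484
300 350 [125.7 183.    1.3]
200 300 [268.8 461.1   1.2]
260 178 [611.5 288.5  -2.2]
280 239 [434.1 231.7  18.8]
216 190 [579.2 414.7   2.3]
```

View pics/c1.png

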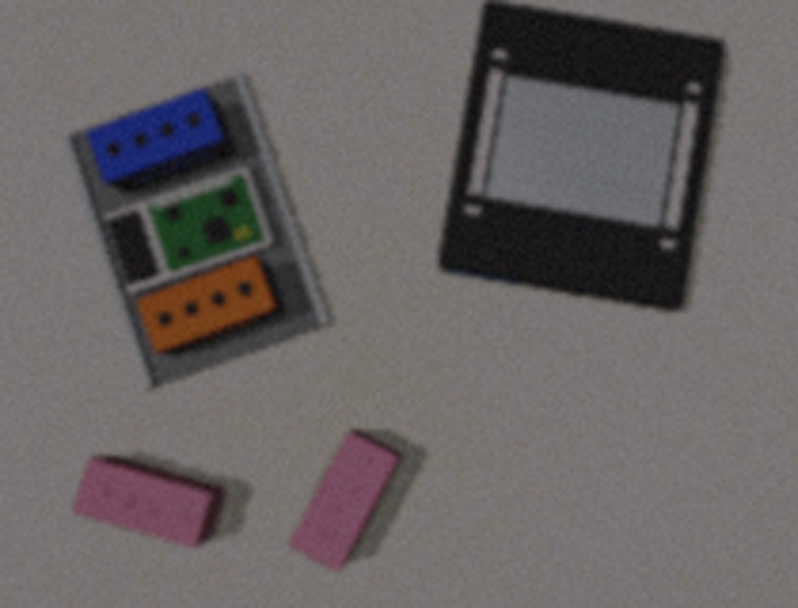

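The crop confirms it: blue box, silver/green unit and orange box sit in the grey tray, and the pink boxes stand clear below. Next, the tray's angle and a finer preheater position.

```bash
python3 - <<'E'
from h import *
np.set_printoptions(suppress=True,linewidth=150)
s=dict(np.load('last_top.npz')); P=cloud(s); z=P[...,2]*1000; X=P[...,:2]*1000
c=np.array([504.,328.]); a=np.radians(18)
ex=np.array([np.cos(a),np.sin(a)]); ey=np.array([-ex[1],ex[0]])
L=(X-c)@np.stack([ex,ey],1)
for sg in (1,-1):
    m=(z>10)&(z<24)&(abs(L[...,1]*sg-69)<9)&(abs(L[...,0])<98)
    v=cv2.fitLine(X[m].astype(np.float32),cv2.DIST_HUBER,0,.01,.01).ravel()
    print('lip',sg,m.sum(),np.degrees(np.arctan(v[1]/v[0])),np.median(L[m],0))
for n,lo,hi,bx in [('blue',82,100,62),('org',82,100,-62),('unit',26,42,0)]:
    m=(z>lo)&(z<hi)&(abs(L[...,0]-bx)<42)&(abs(L[...,1])<64)
    r,_,_=rect(P,m); print(n,r,(r[:2]-c)@np.stack([ex,ey],1))
    q=X[m]; w,V=np.linalg.eigh(np.cov(q.T)); print('pca ang',np.degrees(np.arctan(V[1,0]/V[0,0])),q.mean(0))
c=np.array([551.,41.]);a=np.radians(-11.3);ex=np.array([np.cos(a),np.sin(a)]); ey=np.array([-ex[1],ex[0]])
L=(X-c)@np.stack([ex,ey],1)
m=(z>62)&(z<80)&(abs(L)<100).all(-1)
for sg in(1,-1):
    k=m&(L[...,1]*sg>40);v=cv2.fitLine(X[k].astype(np.float32),cv2.DIST_HUBER,0,.01,.01).ravel()
    print('rail',k.sum(),np.degrees(np.arctan(v[1]/v[0])),np.median(L[k],0),L[k].min(0),L[k].max(0))
E
```

```text
lip 1 175 18.542652 [-0.59437684 67.48668589]
lip -1 163 18.51488 [ -0.26988124 -68.26674627]
blue [564.9 344.6  41.6  88.3  19.4] [63.04902395 -3.03159679]
pca ang 19.917491289977384 [564.67054729 344.22842542]
org [445.  309.4  41.3  88.4  20.5] [-61.86005056   0.54235147]
pca ang 20.15749447681689 [444.73015914 308.87414229]
unit [503.7 329.7  63.3 109.7  18.6] [0.24001194 1.70950118]
pca ang 19.171095428394246 [503.11358845 328.61493006]
rail 164 -11.467093 [ 0.44638728 70.60815136] [-58.72424799  41.62596039] [59.52961243 75.85720126]
rail 165 -11.1972275 [  0.37303443 -71.10687428] [-60.04141445 -76.36187698] [ 58.64417258 -49.36285867]
```

```bash
cat >> h.py <<'E'
def go(x,y,z,psi):  # target mm, deg -> tool shift/turn
    s=robot.read_state(); M=R.from_quat(s['tcp_rot']).as_matrix()
    d=M.T@(np.array([x,y,z])/1000-s['eef_pos']); p=np.degrees(np.arctan2(M[1,2],M[0,2]))
    t=(p-psi+180)%360-180
    print('t',s['time_s'],'pos',np.round(s['eef_pos']*1000,1),'psi',round(p,1),'tilt',np.round(M[:2,1],4),'F',np.round(s['force'],1),'op',s['opening'],'j6',s['joint_pos'][5])
    print('shift',np.round(d,4),'turn',round(np.radians(t),4))
E
python3 -m creep '[[[0.2,0,0.15,-0.3,0.085],[0.396,0,0.329,-0.8,0.085],[0.396,0,0.329,-0.8,0.085],[0.396,0,0.329,-0.8,0.085],[0.396,0,0.329,-0.8,0.085],[0.396,0,0.329,-0.8,0.085],[0.396,0,0.329,-0.8,0.085],[0.396,0,0.329,-0.8,0.085],[0.635,0,0.784,-1.644,0.085],[0.635,0,0.784,-1.644,0.085],[0.635,0,0.784,-1.644,0.085],[0.635,0,0.784,-1.644,0.085],[0.635,0,0.784,-1.644,0.085],[0.635,0,0.784,-1.644,0.085],[0.635,0,0.784,-1.644,0.085],[0.635,0,0.784,-1.644,0.085],[0.635,0,0.784,-1.644,0.085],[0.635,0,0.784,-1.644,0.085],[0.635,0,0.784,-1.644,0.085],[0.635,0,0.784,-1.644,0.085]]]' 50
python3 -c "
from h import *
go(564.7,344.4,60,199.4)"
```

```text
time_s: 2.6
eef_pos: [0.5644, 0.3438, 0.2321]
tcp_rot: [0.408, 0.578, -0.576, -0.409]
force: [-0.2, 0.9, 0.4]
opening: 0.0845
t 2.6 pos [564.4 343.8 232.1] psi -160.6 tilt [-0.     0.002] F [-0.2  0.9  0.4] op 0.08454879633859905 j6 -0.5101116283220726
shift [ 0.0002  0.1721 -0.0004] turn -0.0004
```

```bash
python3 -m creep '[[[0,0.05,0,0,0.085],[0,0.09,0,0,0.085],[0,0.12,0,0,0.085],[0,0.145,0,0,0.085],[0,0.165,0,0,0.085],[0,0.178,0,0,0.085],[0,0.184,0,0,0.085],[0,0.184,0,0,0.06],[0,0.184,0,0,0.05],[0,0.184,0,0,0.044],[0,0.184,0,0,0.04],[0,0.184,0,0,0.036],[0,0.184,0,0,0.03],[0,0.184,0,0,0.03],[0,0.184,0,0,0.03],[0,0.184,0,0,0.03]]]' 50
python3 -c "
from h import *
go(564.7,344.4,180,199.4)"
```

```text
time_s: 4.6
eef_pos: [0.5647, 0.3443, 0.0488]
tcp_rot: [0.408, 0.578, -0.576, -0.409]
force: [-1.4, -0.0, 5.5]
opening: 0.0398
t 4.6 pos [564.7 344.3  48.8] psi -160.6 tilt [0.0008 0.0025] F [-1.4 -0.   5.5] op 0.0398304886782992 j6 -0.5101305231553613
shift [ 0.0003 -0.1312 -0.0003] turn -0.0003
```

```bash
python3 -m creep '[[[0,-0.01,0,0,0.03],[0,-0.035,0,0,0.03],[0,-0.075,0,0,0.03],[0,-0.115,0,0,0.03],[0,-0.145,0,0,0.03],[-0.02,-0.155,0.006,0.02,0.03],[-0.06,-0.155,0.018,0.05,0.03],[-0.11,-0.155,0.032,0.08,0.03],[-0.16,-0.155,0.046,0.11,0.03],[-0.21,-0.155,0.06,0.14,0.03],[-0.26,-0.155,0.075,0.17,0.03],[-0.31,-0.155,0.09,0.2,0.03],[-0.36,-0.155,0.104,0.23,0.03],[-0.41,-0.155,0.118,0.26,0.03],[-0.46,-0.155,0.133,0.29,0.03],[-0.51,-0.155,0.147,0.32,0.03],[-0.56,-0.155,0.161,0.35,0.03],[-0.6,-0.155,0.173,0.363,0.03],[-0.63,-0.155,0.181,0.363,0.03],[-0.641,-0.155,0.1845,0.363,0.03]]]' 50
python3 -c "
from h import *
go(603.6,-321.9,45.8,178.6)
a=snap('top','top1')"
```

```text
time_s: 7.1
eef_pos: [0.6017, -0.3239, 0.1998]
tcp_rot: [-0.505, -0.493, 0.493, 0.509]
force: [0.4, 1.1, -3.4]
opening: 0.0396
t 7.1 pos [ 601.7 -323.9  199.8] psi 178.4 tilt [-0.0028  0.0039] F [ 0.4  1.1 -3.4] op 0.039588120412604115 j6 0.17619282988938653
shift [ 0.0015  0.154  -0.0023] turn -0.0032
```

View pics/top1.png

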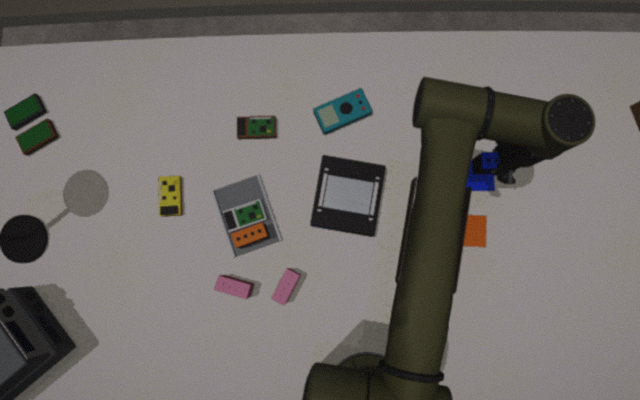

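The blue box is held near (485,160), over the blue mat, and its bay is empty. Lowering and releasing.

```bash
python3 -m creep '[[[0.001,0.03,-0.0015,0,0.03],[0.0015,0.075,-0.0023,0,0.03],[0.0015,0.115,-0.0023,0,0.03],[0.0015,0.138,-0.0023,0,0.03],[0.0015,0.148,-0.0023,0,0.03],[0.0015,0.151,-0.0023,0,0.03],[0.0015,0.1525,-0.0023,0,0.03],[0.0015,0.1535,-0.0023,0,0.03],[0.0015,0.154,-0.0023,0,0.03],[0.0015,0.154,-0.0023,0,0.03]]]' 50
python3 -m creep '[[[0,0,0,0,0.042],[0,0,0,0,0.05],[0,0,0,0,0.065],[0,0,0,0,0.085],[0,0,0,0,0.085],[0,0,0,0,0.085],[0,-0.02,0,0,0.085],[0,-0.06,0,0,0.085],[0,-0.11,0,0,0.085],[0,-0.15,0,0,0.085],[0,-0.165,0,0,0.085]]]' 50
python3 -c "
from h import *
go(445,309.3,210,200)"
```

```text
time_s: 8.4
eef_pos: [0.6038, -0.3224, 0.0463]
tcp_rot: [-0.505, -0.493, 0.493, 0.508]
force: [-0.0, -0.4, -2.9]
opening: 0.0397
time_s: 9.78
eef_pos: [0.605, -0.3236, 0.2169]
tcp_rot: [0.508, 0.494, -0.492, -0.506]
force: [0.3, 1.0, -0.9]
opening: 0.0849
t 9.775 pos [ 605.  -323.6  216.9] psi 178.4 tilt [0.0041 0.0007] F [ 0.3  1.  -0.9] op 0.08488887675452786 j6 0.1736331794110407
shift [0.6282 0.0066 0.1775] turn -0.3768
```

```bash
python3 -m creep '[[[0.03,0,0.01,-0.02,0.085],[0.085,0,0.024,-0.06,0.085],[0.145,0,0.041,-0.1,0.085],[0.205,0,0.058,-0.14,0.085],[0.265,0,0.075,-0.18,0.085],[0.325,0,0.092,-0.22,0.085],[0.385,0,0.109,-0.26,0.085],[0.445,0,0.126,-0.3,0.085],[0.505,0,0.143,-0.34,0.085],[0.56,0.003,0.158,-0.37,0.085],[0.6,0.006,0.17,-0.377,0.085],[0.628,0.007,0.1775,-0.377,0.085],[0.628,0.007,0.1775,-0.377,0.085],[0.628,0.007,0.1775,-0.377,0.085]]]' 50
python3 -c "
from h import *
go(445,309.3,48.5,200)
b=snap('scene','scene1')"
```

```text
time_s: 11.52
eef_pos: [0.445, 0.3087, 0.2098]
tcp_rot: [0.407, 0.58, -0.578, -0.404]
force: [-0.7, -0.1, -0.1]
opening: 0.085
t 11.525 pos [445.  308.7 209.8] psi -160.0 tilt [0.0041 0.0005] F [-0.7 -0.1 -0.1] op 0.08504213871116384 j6 -0.6306624385716931
shift [0.0007 0.1613 0.0004] turn 0.0003
```

View pics/scene1.png

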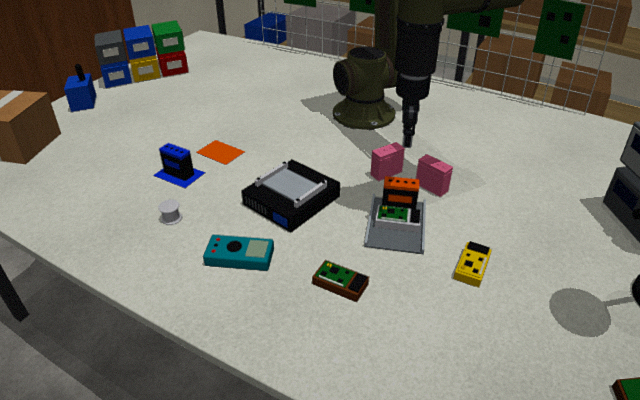

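The blue box stands upright on its mat at (178,165), and the unit is undisturbed. Grasping the orange box.

```bash
python3 -m creep '[[[0,0.04,0,0,0.085],[0,0.08,0,0,0.085],[0,0.11,0,0,0.085],[0,0.135,0,0,0.085],[0,0.152,0,0,0.085],[0.0007,0.16,0,0,0.085],[0.0007,0.1613,0,0,0.085],[0.0007,0.1613,0,0,0.06],[0.0007,0.1613,0,0,0.05],[0.0007,0.1613,0,0,0.044],[0.0007,0.1613,0,0,0.04],[0.0007,0.1613,0,0,0.036],[0.0007,0.1613,0,0,0.03],[0.0007,0.1613,0,0,0.03],[0.0007,0.1613,0,0,0.03],[0.0007,0.1613,0,0,0.03]]]' 50
python3 -c "
from h import *
go(447.6,-288.1,205,174.9)"
```

```text
time_s: 13.58
eef_pos: [0.4456, 0.3093, 0.0488]
tcp_rot: [0.407, 0.58, -0.578, -0.405]
force: [-3.5, -1.1, 3.5]
opening: 0.0395
t 13.575 pos [445.6 309.3  48.8] psi -160.0 tilt [0.0043 0.0007] F [-3.5 -1.1  3.5] op 0.03946800862906154 j6 -0.6318195225941726
shift [-0.5622 -0.1566  0.2016] turn 0.4378
```

```bash
python3 -m creep '[[[0,-0.01,0,0,0.03],[0,-0.035,0,0,0.03],[0,-0.075,0,0,0.03],[0,-0.115,0,0,0.03],[0,-0.145,0,0,0.03],[-0.02,-0.156,0.007,0.02,0.03],[-0.06,-0.156,0.021,0.06,0.03],[-0.105,-0.156,0.037,0.1,0.03],[-0.15,-0.156,0.053,0.14,0.03],[-0.195,-0.156,0.069,0.18,0.03],[-0.24,-0.156,0.085,0.22,0.03],[-0.285,-0.156,0.101,0.26,0.03],[-0.33,-0.156,0.118,0.3,0.03],[-0.375,-0.156,0.134,0.34,0.03],[-0.42,-0.156,0.15,0.38,0.03],[-0.465,-0.156,0.166,0.41,0.03],[-0.505,-0.156,0.181,0.438,0.03],[-0.54,-0.156,0.193,0.438,0.03],[-0.562,-0.156,0.2016,0.438,0.03],[-0.562,-0.156,0.2016,0.438,0.03]]]' 50
python3 -c "
from h import *
go(447.6,-288.1,45.6,174.9)"
```

```text
time_s: 16.08
eef_pos: [0.4461, -0.2894, 0.2029]
tcp_rot: [0.523, 0.477, -0.475, -0.523]
force: [0.8, -0.3, -3.8]
opening: 0.0396
t 16.075 pos [ 446.1 -289.4  202.9] psi 174.7 tilt [0.0018 0.0014] F [ 0.8 -0.3 -3.8] op 0.03959480448253946 j6 0.1054495247464177
shift [ 0.0012  0.1573 -0.0012] turn -0.0038
```

```bash
python3 -m creep '[[[0.001,0.03,-0.001,0,0.03],[0.001,0.075,-0.001,0,0.03],[0.001,0.115,-0.001,0,0.03],[0.001,0.14,-0.001,0,0.03],[0.001,0.151,-0.001,0,0.03],[0.001,0.154,-0.001,0,0.03],[0.001,0.156,-0.001,0,0.03],[0.001,0.157,-0.001,0,0.03],[0.001,0.1577,-0.001,0,0.03],[0.001,0.1577,-0.001,0,0.03]]]' 50
python3 -m creep '[[[0,0,0,0,0.042],[0,0,0,0,0.05],[0,0,0,0,0.065],[0,0,0,0,0.085],[0,0,0,0,0.085],[0,0,0,0,0.085],[0,-0.02,0,0,0.085],[0,-0.06,0,0,0.085],[0,-0.11,0,0,0.085],[0,-0.15,0,0,0.085],[0,-0.165,0,0,0.085]]]' 50
python3 -c "
from h import *
go(503.7,328.5,190,198.8)"
```

```text
time_s: 17.32
eef_pos: [0.4478, -0.2884, 0.0459]
tcp_rot: [0.523, 0.477, -0.475, -0.522]
force: [-0.1, 1.1, -1.4]
opening: 0.0394
time_s: 18.7
eef_pos: [0.4481, -0.289, 0.214]
tcp_rot: [0.524, 0.478, -0.475, -0.521]
force: [-0.0, 0.5, -0.1]
opening: 0.0848
t 18.7 pos [ 448.1 -289.   214. ] psi 174.7 tilt [ 0.0067 -0.0005] F [-0.   0.5 -0.1] op 0.08484322581151005 j6 0.10317260760493102
shift [0.62   0.0241 0.0019] turn -0.4208
```

```bash
python3 - <<'E'
from h import *
s=snap('top','top2'); P=cloud(s); z=P[...,2]
m=comp((z>.026)&(z<.045),246,215); print(rect(P,m))
m=comp((z>.026)&(z<.034),250,215); print(rect(P,m))
for n,u,v in [('blue',472,172),('org',464,228)]:
    c=(z>.07)&(z<.1); c[:150]=0
    try: print(n,rect(P,comp(c,u,v,10)))
    except Exception as e: print(n,e)
c=s['pixels'][140:260]; a=cv2.resize(c[:,195:300],None,fx=3.5,fy=3.5); b=cv2.resize(c[:,420:525],None,fx=3.5,fy=3.5)
cv2.imwrite('pics/c2.png',np.hstack([a,b])[:,:,::-1])
E
```

```text
(array([503.6, 329.7,  63.4, 111. ,  18.1]), np.float64(34.5), 860)
(array([511.6, 305.1,  58.5,  63. , -71.2]), np.float64(31.5), 193)
blue (array([ 610.8, -321. ,   33.1,   94. ,  -10.1]), np.float64(88.3), 310)
org (array([ 441.9, -297.8,   31.2,   71.4,   -5.3]), np.float64(87.3), 270)
```

View pics/c2.png

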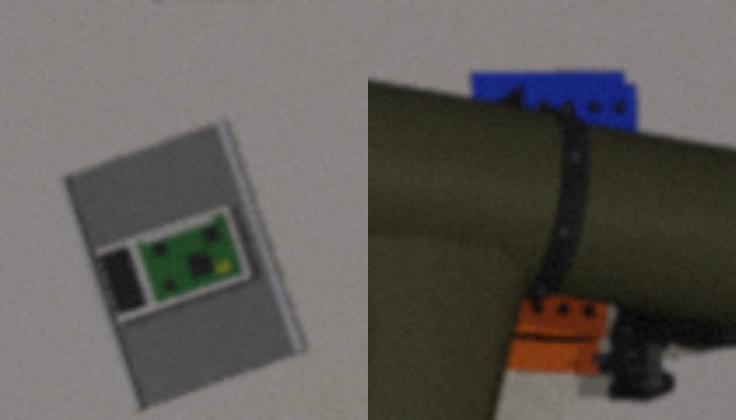

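The unit is alone and unmoved in the tray. The arm hides most of the mats, but both boxes are on them. Going for the unit.

```bash
python3 -m creep '[[[0.03,0,0,-0.02,0.085],[0.08,0,0,-0.06,0.085],[0.14,0,0,-0.1,0.085],[0.2,0,0,-0.14,0.085],[0.26,0,0,-0.18,0.085],[0.32,0,0,-0.22,0.085],[0.38,0,0,-0.26,0.085],[0.44,0,0,-0.3,0.085],[0.5,0,0.001,-0.34,0.085],[0.56,0.01,0.002,-0.38,0.085],[0.6,0.02,0.002,-0.413,0.085],[0.62,0.024,0.002,-0.413,0.085],[0.62,0.024,0.002,-0.413,0.085],[0.62,0.024,0.002,-0.413,0.085]]]' 50
python3 -c "
from h import *
go(503.7,329.5,8,198.4)"
```

```text
time_s: 20.5
eef_pos: [0.5039, 0.3276, 0.1907]
tcp_rot: [0.416, 0.574, -0.572, -0.412]
force: [-0.2, 0.1, 0.1]
opening: 0.0847
t 20.5 pos [503.9 327.6 190.7] psi -161.7 tilt [ 0.0073 -0.001 ] F [-0.2  0.1  0.1] op 0.08468883189924427 j6 -0.5942388518056476
shift [0.0025 0.1827 0.0008] turn -0.0018
```

```bash
python3 -m creep '[[[0.0025,0.04,0.001,0,0.085],[0.0025,0.09,0.001,0,0.085],[0.0025,0.13,0.001,0,0.085],[0.0025,0.16,0.001,0,0.085],[0.0025,0.173,0.001,0,0.085],[0.0025,0.18,0.001,0,0.085],[0.0025,0.183,0.001,0,0.085],[0.0025,0.183,0.001,0,0.076],[0.0025,0.183,0.001,0,0.07],[0.0025,0.183,0.001,0,0.066],[0.0025,0.183,0.001,0,0.063],[0.0025,0.183,0.001,0,0.06],[0.0025,0.183,0.001,0,0.055],[0.0025,0.183,0.001,0,0.055],[0.0025,0.183,0.001,0,0.055]]]' 50
python3 -c "
from h import *
go(551.3,40.8,150,168.7)"
```

```text
time_s: 22.38
eef_pos: [0.5036, 0.3296, 0.0082]
tcp_rot: [0.416, 0.575, -0.572, -0.412]
force: [-1.9, -0.7, 5.7]
opening: 0.0607
t 22.375 pos [503.6 329.6   8.2] psi -161.7 tilt [ 0.0077 -0.0007] F [-1.9 -0.7  5.7] op 0.06072085696033624 j6 -0.599049644803867
shift [-0.2896 -0.1412  0.0445] turn 0.5168
```

```bash
python3 -m creep '[[[0,-0.01,0,0,0.055],[0,-0.035,0,0,0.055],[0,-0.075,0,0,0.055],[0,-0.115,0,0,0.055],[0,-0.141,0,0,0.055],[-0.015,-0.141,0.002,0.04,0.055],[-0.045,-0.141,0.007,0.09,0.055],[-0.08,-0.141,0.012,0.15,0.055],[-0.12,-0.141,0.018,0.21,0.055],[-0.16,-0.141,0.024,0.28,0.055],[-0.2,-0.141,0.03,0.35,0.055],[-0.235,-0.141,0.036,0.42,0.055],[-0.265,-0.141,0.041,0.49,0.055],[-0.285,-0.141,0.0445,0.517,0.055],[-0.29,-0.141,0.0445,0.517,0.055],[-0.29,-0.141,0.0445,0.517,0.055],[-0.29,-0.141,0.0445,0.517,0.055]]]' 50
python3 -c "
from h import *
go(551.3,40.8,58.6,168.7)
s=snap('scene'); crop(s,'c3',200,80,440,260,3.3)"
```

```text
time_s: 24.5
eef_pos: [0.5511, 0.0409, 0.1492]
tcp_rot: [0.548, 0.45, -0.447, -0.545]
force: [-0.4, 0.6, -2.5]
opening: 0.0609
t 24.5 pos [551.1  40.9 149.2] psi 168.7 tilt [ 0.007  -0.0007] F [-0.4  0.6 -2.5] op 0.06090049965079031 j6 -0.6373280770260691
shift [-0.0001  0.0906  0.0005] turn 0.0002
```

View pics/c3.png

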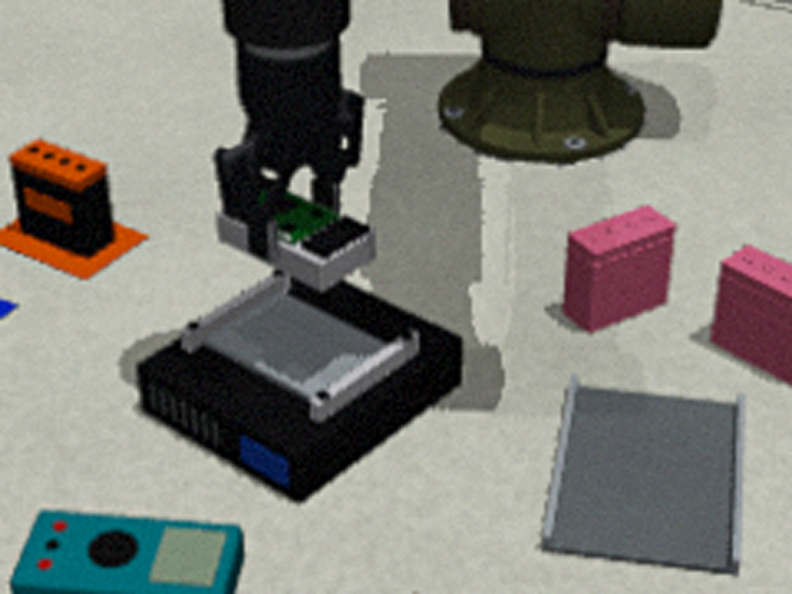

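The unit is held level above the plate, square to the rails (crop 300,240), and the orange box is upright on its mat. Lowering.

```bash
python3 -m creep '[[[0,0.03,0.0005,0,0.055],[0,0.06,0.0005,0,0.055],[0,0.077,0.0005,0,0.055],[0,0.085,0.0005,0,0.055],[0,0.0875,0.0005,0,0.055],[0,0.089,0.0005,0,0.055],[0,0.09,0.0005,0,0.055],[0,0.0908,0.0005,0,0.055],[0,0.0908,0.0005,0,0.055]]]' 50
python3 -m creep '[[[0,0,0,0,0.064],[0,0,0,0,0.07],[0,0,0,0,0.08],[0,0,0,0,0.085],[0,0,0,0,0.085],[0,0,0,0,0.085],[0,-0.02,0,0,0.085],[0,-0.06,0,0,0.085],[0,-0.11,0,0,0.085],[0,-0.15,0,0,0.085],[0,-0.16,0,0,0.085]]]' 50
python3 -c "
from h import *
go(603.8,-322.4,216,178.5)"
```

```text
time_s: 25.68
eef_pos: [0.5515, 0.041, 0.0588]
tcp_rot: [0.549, 0.45, -0.447, -0.545]
force: [-0.4, -1.3, -3.5]
opening: 0.0609
time_s: 27.05
eef_pos: [0.5513, 0.0412, 0.2224]
tcp_rot: [0.549, 0.452, -0.445, -0.544]
force: [0.1, 0.6, 0.2]
opening: 0.085
t 27.05 pos [551.3  41.2 222.4] psi 168.7 tilt [0.0126 0.0008] F [0.1 0.6 0.2] op 0.08495262075911576 j6 -0.6378542495462506
shift [-0.3463  0.0067 -0.1226] turn -0.1707
```

```bash
python3 -m creep '[[[-0.03,0,-0.01,-0.02,0.085],[-0.08,0,-0.028,-0.05,0.085],[-0.13,0,-0.046,-0.08,0.085],[-0.18,0.002,-0.064,-0.11,0.085],[-0.23,0.004,-0.082,-0.14,0.085],[-0.28,0.006,-0.1,-0.17,0.085],[-0.32,0.007,-0.114,-0.171,0.085],[-0.346,0.007,-0.1226,-0.171,0.085],[-0.346,0.007,-0.1226,-0.171,0.085],[-0.346,0.007,-0.1226,-0.171,0.085]]]' 50
python3 - <<'E'
from h import *
go(603.8,-322.4,46.3,178.4)
s=snap('top','top3'); P=cloud(s); z=P[...,2]
m=comp((z>.073)&(z<.1),350,195,8); print('unit',rect(P,m))
a=cv2.resize(s['pixels'][145:245,300:400],None,fx=4,fy=4)
b=snap('scene'); c=cv2.resize(b['pixels'][120:220,130:230],None,fx=4,fy=4)
cv2.imwrite('pics/c4.png',np.hstack([a,c])[:,:,::-1])
E
```

```text
time_s: 28.3
eef_pos: [0.6038, -0.3217, 0.2149]
tcp_rot: [0.509, 0.497, -0.49, -0.504]
force: [0.2, 0.0, -0.2]
opening: 0.0846
t 28.3 pos [ 603.8 -321.7  214.9] psi 178.5 tilt [0.0115 0.0013] F [ 0.2  0.  -0.2] op 0.08457432262777474 j6 0.17416124890732748
shift [-0.001   0.1686  0.0019] turn 0.0022
unit (array([551.9,  42.4,  62.7, 112.3, -11.9]), np.float64(84.3), 954)
```

View pics/c4.png

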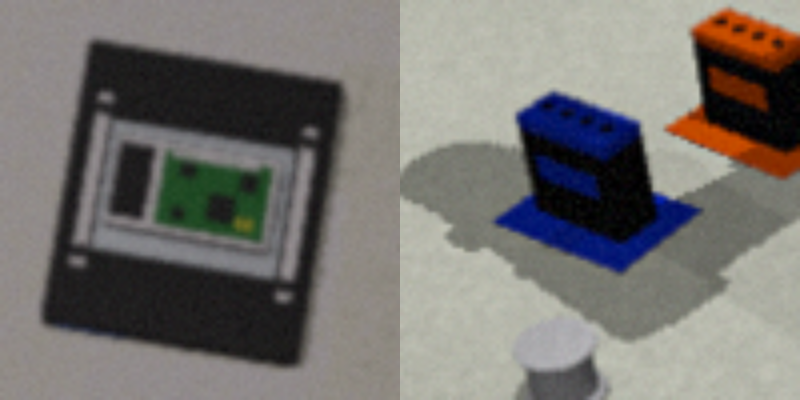

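The unit lies centred on the plate between the rails: measured (551.9,42.4), −11.9°, against the preheater's (551.3,40.8), −11.3°. Both boxes are upright on their mats. Regrasping blue.

```bash
python3 -m creep '[[[-0.001,0.04,0.0019,0.002,0.085],[-0.001,0.08,0.0019,0.002,0.085],[-0.001,0.12,0.0019,0.002,0.085],[-0.001,0.145,0.0019,0.002,0.085],[-0.001,0.16,0.0019,0.002,0.085],[-0.001,0.167,0.0019,0.002,0.085],[-0.001,0.169,0.0019,0.002,0.085],[-0.001,0.169,0.0019,0.002,0.06],[-0.001,0.169,0.0019,0.002,0.05],[-0.001,0.169,0.0019,0.002,0.044],[-0.001,0.169,0.0019,0.002,0.04],[-0.001,0.169,0.0019,0.002,0.036],[-0.001,0.169,0.0019,0.002,0.03],[-0.001,0.169,0.0019,0.002,0.03],[-0.001,0.169,0.0019,0.002,0.03],[-0.001,0.169,0.0019,0.002,0.03]]]' 50
python3 -c "
from h import *
go(564.7,344.3,205,199.4)"
```

```text
time_s: 30.4
eef_pos: [0.6043, -0.3221, 0.0472]
tcp_rot: [0.51, 0.497, -0.49, -0.504]
force: [-2.5, 1.5, 4.8]
opening: 0.0395
t 30.4 pos [ 604.3 -322.1   47.2] psi 178.5 tilt [0.0129 0.0005] F [-2.5  1.5  4.8] op 0.039549890336091006 j6 0.17443733072232065
shift [ 0.6653 -0.1579  0.0554] turn -0.3654
```

```bash
python3 -m creep '[[[0,-0.01,0,0,0.03],[0,-0.035,0,0,0.03],[0,-0.075,0,0,0.03],[0,-0.115,0,0,0.03],[0,-0.145,0,0,0.03],[0.02,-0.158,0.002,-0.02,0.03],[0.06,-0.158,0.005,-0.05,0.03],[0.11,-0.158,0.009,-0.08,0.03],[0.165,-0.158,0.014,-0.11,0.03],[0.22,-0.158,0.018,-0.14,0.03],[0.275,-0.158,0.023,-0.17,0.03],[0.33,-0.158,0.027,-0.2,0.03],[0.385,-0.158,0.032,-0.23,0.03],[0.44,-0.158,0.037,-0.26,0.03],[0.495,-0.158,0.041,-0.29,0.03],[0.55,-0.158,0.046,-0.32,0.03],[0.6,-0.158,0.05,-0.358,0.03],[0.64,-0.158,0.053,-0.358,0.03],[0.66,-0.158,0.055,-0.358,0.03],[0.665,-0.158,0.0554,-0.358,0.03]]]' 50
python3 -m creep '[[[0,0,0,0,0.03],[0,0,0,0,0.03]]]' 50
python3 -c "
from h import *
go(564.7,344.3,50.5,199.0)"
```

```text
time_s: 32.9
eef_pos: [0.5636, 0.3452, 0.2037]
tcp_rot: [0.413, 0.578, -0.574, -0.407]
force: [0.5, 0.1, -3.3]
opening: 0.0395
time_s: 33.15
eef_pos: [0.5637, 0.3443, 0.2036]
tcp_rot: [0.414, 0.578, -0.574, -0.407]
force: [0.1, 0.1, -3.0]
opening: 0.0396
t 33.15 pos [563.7 344.3 203.6] psi -161.0 tilt [ 0.0107 -0.0008] F [ 0.1  0.1 -3. ] op 0.039582170968625686 j6 -0.5228568249620459
shift [0.0003 0.1531 0.0005] turn 0.0007
```

```bash
python3 -m creep '[[[0,0.03,0.0005,0,0.03],[0,0.075,0.0005,0,0.03],[0,0.115,0.0005,0,0.03],[0,0.138,0.0005,0,0.03],[0,0.147,0.0005,0,0.03],[0,0.15,0.0005,0,0.03],[0,0.152,0.0005,0,0.03],[0,0.153,0.0005,0,0.03],[0,0.1535,0.0005,0,0.03],[0,0.1535,0.0005,0,0.03]]]' 50
python3 -m creep '[[[0,0,0,0,0.042],[0,0,0,0,0.05],[0,0,0,0,0.065],[0,0,0,0,0.085],[0,0,0,0,0.085],[0,0,0,0,0.085],[0,-0.02,0,0,0.085],[0,-0.06,0,0,0.085],[0,-0.11,0,0,0.085],[0,-0.15,0,0,0.085],[0,-0.165,0,0,0.085]]]' 50
python3 -c "
from h import *
go(447.8,-288.4,210,174.7)"
```

```text
time_s: 34.4
eef_pos: [0.565, 0.3442, 0.0505]
tcp_rot: [0.414, 0.578, -0.574, -0.407]
force: [-0.2, 0.7, -3.0]
opening: 0.0396
time_s: 35.78
eef_pos: [0.564, 0.3446, 0.2209]
tcp_rot: [0.414, 0.58, -0.571, -0.406]
force: [0.5, -0.6, -0.3]
opening: 0.0852
t 35.775 pos [564.  344.6 220.9] psi -161.0 tilt [0.0164 0.0036] F [ 0.5 -0.6 -0.3] op 0.08515996376834425 j6 -0.52325225678391
shift [-0.5605  0.0067  0.3165] turn 0.4248
```

```bash
python3 -m creep '[[[-0.025,0,0.014,0.02,0.085],[-0.07,0,0.04,0.06,0.085],[-0.12,0,0.068,0.1,0.085],[-0.17,0,0.096,0.14,0.085],[-0.22,0,0.124,0.18,0.085],[-0.27,0,0.152,0.22,0.085],[-0.32,0,0.18,0.26,0.085],[-0.37,0,0.209,0.3,0.085],[-0.42,0.003,0.237,0.34,0.085],[-0.47,0.006,0.265,0.38,0.085],[-0.515,0.007,0.291,0.425,0.085],[-0.55,0.007,0.31,0.425,0.085],[-0.56,0.007,0.3165,0.425,0.085],[-0.5605,0.007,0.3165,0.425,0.085],[-0.5605,0.007,0.3165,0.425,0.085]]]' 50
python3 - <<'E'
from h import *
go(447.8,-288.4,46,174.7)
s=snap('top','top4'); P=cloud(s); z=P[...,2]
m=comp((z>.08)&(z<.105),238,190); print('blue',rect(P,m)); q=P[m]; print(q.mean(0))
s=snap('scene','scene4')
E
```

```text
time_s: 37.65
eef_pos: [0.4481, -0.2875, 0.2098]
tcp_rot: [0.525, 0.482, -0.471, -0.519]
force: [0.3, 0.6, -0.7]
opening: 0.0848
t 37.65 pos [ 448.1 -287.5  209.8] psi 174.7 tilt [0.0167 0.0039] F [ 0.3  0.6 -0.7] op 0.08484560073401586 j6 0.1056844231910501
shift [-0.0018  0.1638  0.0029] turn 0.0008
blue (array([565.6, 343.9,  41.6,  88.5,  19.3]), np.float64(91.3), 496)
[0.56491207 0.34359505 0.09108317]
```

View pics/scene4.png

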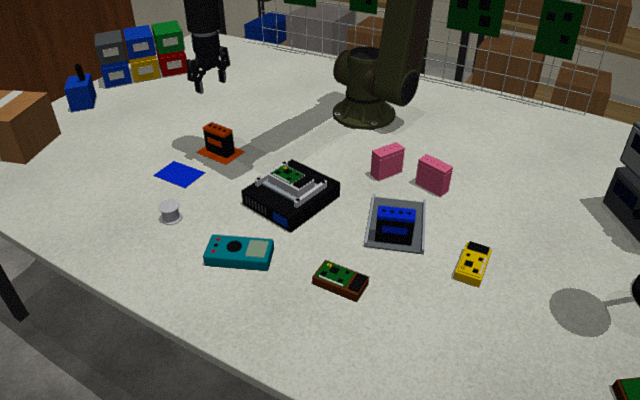

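Blue is back in its bay, within about 1 mm of its start (scene view 396,225), and orange is upright on its mat (218,140). Regrasping orange.

```bash
python3 -m creep '[[[-0.0018,0.04,0.003,0,0.085],[-0.0018,0.08,0.003,0,0.085],[-0.0018,0.115,0.003,0,0.085],[-0.0018,0.14,0.003,0,0.085],[-0.0018,0.155,0.003,0,0.085],[-0.0018,0.162,0.003,0,0.085],[-0.0018,0.164,0.003,0,0.085],[-0.0018,0.164,0.003,0,0.06],[-0.0018,0.164,0.003,0,0.05],[-0.0018,0.164,0.003,0,0.044],[-0.0018,0.164,0.003,0,0.04],[-0.0018,0.164,0.003,0,0.036],[-0.0018,0.164,0.003,0,0.03],[-0.0018,0.164,0.003,0,0.03],[-0.0018,0.164,0.003,0,0.03],[-0.0018,0.164,0.003,0,0.03]]]' 50
python3 -c "
from h import *
go(445.3,309.3,205,199.5)"
```

```text
time_s: 39.75
eef_pos: [0.448, -0.2885, 0.0465]
tcp_rot: [0.525, 0.482, -0.471, -0.519]
force: [-2.1, 0.3, 4.3]
opening: 0.0391
t 39.75 pos [ 448.  -288.5   46.5] psi 174.8 tilt [0.0172 0.0032] F [-2.1  0.3  4.3] op 0.03907385419653298 j6 0.11010357269125783
shift [ 0.5958 -0.1566  0.0543] turn -0.4314
```

```bash
python3 -m creep '[[[0,-0.01,0,0,0.03],[0,-0.035,0,0,0.03],[0,-0.075,0,0,0.03],[0,-0.115,0,0,0.03],[0,-0.145,0,0,0.03],[0.02,-0.157,0.002,-0.02,0.03],[0.06,-0.157,0.005,-0.06,0.03],[0.105,-0.157,0.01,-0.1,0.03],[0.15,-0.157,0.014,-0.14,0.03],[0.195,-0.157,0.018,-0.18,0.03],[0.24,-0.157,0.022,-0.22,0.03],[0.285,-0.157,0.026,-0.26,0.03],[0.33,-0.157,0.03,-0.29,0.03],[0.38,-0.157,0.035,-0.32,0.03],[0.43,-0.157,0.039,-0.35,0.03],[0.48,-0.157,0.044,-0.38,0.03],[0.53,-0.157,0.048,-0.41,0.03],[0.57,-0.157,0.052,-0.431,0.03],[0.59,-0.157,0.054,-0.431,0.03],[0.596,-0.157,0.0543,-0.431,0.03]]]' 50
python3 -m creep '[[[0,0,0,0,0.03],[0,0,0,0,0.03]]]' 50
python3 -c "
from h import *
go(445.3,309.3,49.8,199.5)"
```

```text
time_s: 42.25
eef_pos: [0.445, 0.31, 0.2046]
tcp_rot: [0.412, 0.581, -0.574, -0.404]
force: [-0.2, -0.8, -2.5]
opening: 0.0394
time_s: 42.5
eef_pos: [0.4451, 0.3092, 0.2047]
tcp_rot: [0.412, 0.581, -0.573, -0.404]
force: [0.3, -0.4, -3.4]
opening: 0.0398
t 42.5 pos [445.1 309.2 204.7] psi -160.5 tilt [0.016  0.0022] F [ 0.3 -0.4 -3.4] op 0.0398268837322262 j6 -0.646850712592643
shift [0.0006 0.1549 0.0023] turn -0.0006
```

```bash
python3 -m creep '[[[0.0006,0.03,0.001,0,0.03],[0.0006,0.075,0.002,0,0.03],[0.0006,0.115,0.0023,0,0.03],[0.0006,0.14,0.0023,0,0.03],[0.0006,0.149,0.0023,0,0.03],[0.0006,0.152,0.0023,0,0.03],[0.0006,0.154,0.0023,0,0.03],[0.0006,0.155,0.0023,0,0.03],[0.0006,0.1553,0.0023,0,0.03],[0.0006,0.1553,0.0023,0,0.03]]]' 50
python3 -m creep '[[[0,0,0,0,0.042],[0,0,0,0,0.05],[0,0,0,0,0.065],[0,0,0,0,0.085],[0,0,0,0,0.085],[0,0,0,0,0.085],[0,-0.02,0,0,0.085],[0,-0.06,0,0,0.085],[0,-0.11,0,0,0.085],[0,-0.15,0,0,0.085],[0,-0.165,0,0,0.085]]]' 50
python3 -m creep '[[[-0.04,0,0,0,0.085],[-0.09,0,0,0,0.085],[-0.15,0,0,0,0.085],[-0.21,0,0,0,0.085],[-0.27,0,0.03,0,0.085],[-0.33,0,0.03,0,0.085],[-0.39,0,0.03,0,0.085],[-0.44,0,0.03,0,0.085],[-0.47,0,0.03,0,0.085],[-0.48,0,0.03,0,0.085],[-0.48,0,0.03,0,0.085]]]' 50
python3 - <<'E'
from h import *
s=snap('top','top5'); P=cloud(s); z=P[...,2]
for n,u,v,lo,hi in [('blue',238,190,.08,.105),('org',250,235,.08,.105),('unit',350,195,.073,.1)]:
    m=comp((z>lo)&(z<hi),u,v,8); print(n,rect(P,m),P[m].mean(0))
E
```

```text
time_s: 43.75
eef_pos: [0.4454, 0.3095, 0.0498]
tcp_rot: [0.413, 0.581, -0.573, -0.404]
force: [-1.1, 0.5, -1.9]
opening: 0.0395
time_s: 45.12
eef_pos: [0.4433, 0.3096, 0.218]
tcp_rot: [0.413, 0.583, -0.572, -0.404]
force: [0.5, 0.4, 0.1]
opening: 0.0847
time_s: 46.5
eef_pos: [0.5748, -0.153, 0.2171]
tcp_rot: [0.412, 0.583, -0.572, -0.404]
force: [0.3, -0.2, 0.4]
opening: 0.0849
blue (array([565.5, 343.8,  41.4,  88.9,  20.8]), np.float64(91.2), 499) [0.56493861 0.34344371 0.0911044 ]
org (array([446.2, 309.6,  40.4,  87.8,  19.9]), np.float64(91.2), 506) [0.44594236 0.30939983 0.09118881]Traceback (most recent call last):
  File "<stdin>", line 4, in <module>
  File "h.py", line 24, in comp
    return l==np.bincount(w).argmax()
              ~~~~~~~~~~~~~~~~~~~~~^^
ValueError: attempt to get argmax of an empty sequence
```

View pics/top5.png

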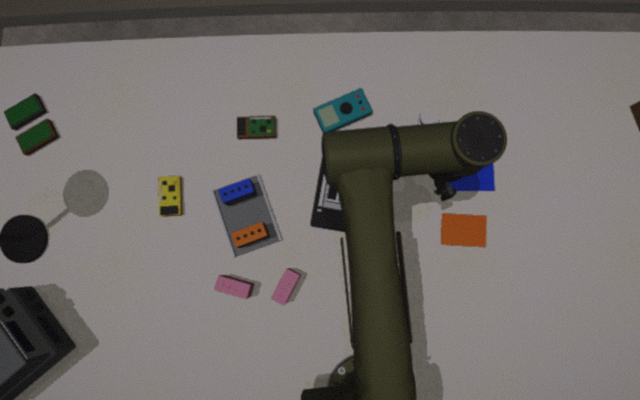

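Both boxes are back within about 1.2 mm of their starting places. The arm hides the unit in this view, so I'll check it once in the scene camera.

```bash
python3 - <<'E'
from h import *
s=snap('scene'); crop(s,'c6',130,120,450,300,2.5)
E
```

```text
(no output)
```

View pics/c6.png

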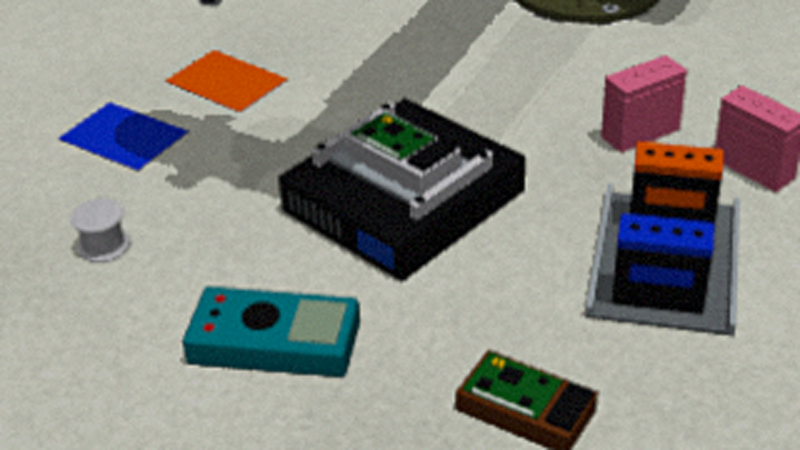

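The unit lies between the rails (crop 405,145), both boxes stand in the tray (670,220), both mats are empty and the bystanders are untouched. Handing in.

```bash
python3 -c "
from rig import robot
print(robot.close_job())"
```

```text
the job is handed in; nothing more can be done
None
```

The job is done in the order asked and handed in at about 46.6 s of the 144 s allowed. I parked blue and then orange on their mats, laid the unit on the preheater plate, then returned blue and orange to their own bays.

**Last checks**
- **Boxes:** both stand upright in the tray, about 1.0 mm (blue) and 1.2 mm (orange) from where they started. Their measured yaw is 19–21°, against 18.5° for the tray. They read 19.4° (blue) and 20.5° (orange) at the start too, so this may be their original angle or measurement noise.
- **Unit:** it lies on the plate between the rails, about 1.7 mm and 0.6° off the preheater's centre and axis. That was measured before the boxes went back. The arm hid it from the top camera at the end, so that repeat measurement failed, but the scene camera showed it still in place.
- **Others:** the rusty unit, multimeter, spool, pink boxes and yellow unit all look unmoved. The gripper was open and well clear at hand-in.

The tool slowly drifted to about 1° off vertical during the run, with no visible effect on the placements.

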